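# Stack the sharpening stones with the divider sheet between them

## Task

Put the sharpening stones away in the white rack on the kitchen worktop: first slide the cork divider sheet out of its pocket and fully home over the stone already in the rack, and hold it pressed snugly but not hard against the rack's end stop for a moment. Then gently set the other long stone from the worktop squarely on top of the sheet, between the steel posts and close to the end stop, and let go. Never lean hard on the sheet or drop the stone, and leave the short stone and the other kitchen things where they are.

Things in the scene. Friction and masses are not known exactly. Their poses are not given: they have to be found in the camera images.
- rack: White plastic rack fixed on screw feet, 92 mm wide (x), 332 mm long (y); its underside is 2 to 12 mm above the worktop. Origin: in its underside, mid-width, on the line where the raised pocket half (y<0) meets the lower cradle half (y>0). The sheet moves along +y. Rigid end stop at the cradle's far end: 66 mm wide, face at y = 153 mm, top 42 mm above the underside
- rack_pocket (a point): Centre of the pocket floor, at rack (0, -78, 27.5) mm, axes as the rack's. The pocket is 64 mm wide and runs from rack y = -156 mm to its open end at y = 0; a rim 6 mm high goes along both sides (up to y = -15) and the end y = -156, its top at 33.5 mm above the rack's underside, level with the top of the sheet in it
- rack_bed (a point): Where the centre of the sheet's underside lies when home against the end stop: rack (0, 78, 26) mm, level with the lower stone's top, 1.5 mm below the pocket floor; axes as the rack's. The cradle around it is open at the sides, its floor at z = 8 mm, with four round-topped steel posts 8 mm thick, tops at z = 44 mm, at rack x = +-37, y = 22 and 133 mm
- sheet: Stiff cork divider sheet, 60 (x) x 150 (y) x 6 (z) mm, 40 to 70 g, flat in the rack's pocket with under 6 mm of room around it, so its edges cannot be got at. Pressed from above by closed fingertips (5 to 12 N) it slides along with them; once moved some 5 cm the fingertips fit behind its rear edge. Origin: centre of the underside
- lower_stone: Grey sharpening stone 60 (x) x 150 (y) x 18 (z) mm, about 0.36 kg, loose, lying in the rack's cradle. Origin: centre of the underside
- upper_stone: The other long sharpening stone, the same grey slab 60 (x) x 150 (y) x 18 (z) mm, 0.28 to 0.47 kg, flat on the worktop beyond the rack. It can be gripped from above across its 60 mm width, at mid-length. Origin: centre of the underside
- short_stone: Bystander: short grey stone 60 (x) x 90 (y) x 18 (z) mm on the worktop. Origin: centre of the underside
- bowl: Bystander: white bowl, rim diameter 100 mm, 45 mm high. Origin: centre of the underside
- bottle: Bystander: clear bottle, diameter 60 mm, 170 mm high. Origin: centre of the underside
- jar: Bystander: glass jar, diameter 70 mm, 90 mm high. Origin: centre of the underside
- mug: Bystander: white mug, diameter 80 mm, 90 mm high. Origin: centre of the underside
- spatula: Bystander: black-handled spatula 240 mm long lying along its own x. Origin: on its underside
Mind the look-alikes: they are no part of the job. Leave any orange look-alike of the upper_stone alone.

How it is judged:
On the way:
1. the sheet lies home on the lower stone and is pressed against the end stop (over 2 N), with nothing on it (y of sheet in the frame of rack_bed between -0.003 and 0.004 m and x of sheet in the frame of rack_bed between -0.006 and 0.006 m and z of sheet in the frame of rack_bed between -0.003 and 0.003 m and contact force between sheet and upper_stone below 0.05 N and contact force between sheet and rack above 2 N and angle between sheet's own z axis and vertical below 0.03 rad), for 0.1 s.
At the end, for the whole second after the job is handed in: Lower stone still in the cradle (8 mm); sheet flat on it, within 5 mm of the end stop and 6 mm of the middle line; upper stone flat and at rest on the sheet, along the rack (0.08 rad), within 6 mm of the middle line and no more than 10 mm short of the end stop (y of sheet in the frame of rack_bed between -0.005 and 0.004 m and x of sheet in the frame of rack_bed between -0.006 and 0.006 m and z of sheet in the frame of rack_bed between -0.003 and 0.003 m and y of upper_stone in the frame of rack_bed between -0.01 and 0.004 m and x of upper_stone in the frame of rack_bed between -0.006 and 0.006 m and z of upper_stone in the frame of rack_bed between 0.003 and 0.009 m and angle between the y axis of each of upper_stone, sheet and the y axis of rack, either way round below 0.08 rad and angle between each of upper_stone, sheet's own z axis and vertical below 0.04 rad and z of lower_stone in the frame of rack between 0.005 and 0.011 m and horizontal distance between lower_stone and rack_bed below 0.008 m and linear speed of each of upper_stone, sheet below 0.01 m/s); the robot touches nothing.
It fails at once if the sheet is leaned on with more than 50 N by the fingers (contact force between the fingers and sheet above 50 N).
It fails at once if the upper stone is dropped or slammed onto the sheet (over 50 N) (contact force between upper_stone and sheet above 50 N).
It fails at once if a bystander is moved by more than 30 mm (distance of any of short_stone, bowl, bottle, jar, mug, spatula from where it was at the start of the episode above 0.03 m).
It also fails if it takes over 64 s, if anything falls off the work surface, if the arm or the gripper's body presses on something with over 40 N, if the wrist force passes 120 N, or if a joint passes its speed limit or range.

## Robot

A 6-joint arm with a two-finger parallel gripper is mounted at the origin on the work surface. World frame = base frame: x ahead of the robot, y to its left, z up, the work surface at z = 0. Lengths are in m, angles in rad, forces in N, time in s.
With the tool pointing down it reaches from about 0.4 to 0.825 m from the base axis. Payload 7 kg.
Tool frame: the origin (TCP) lies at the centre of the arm's flange, where the gripper is bolted on; the fingertips stand 178 mm ahead of it and the grasp point (between the pads) lies 159 mm ahead of it; z points along the fingers, y is the direction in which the jaws open and shut (so a half turn about z gives the same grasp; the last joint's range is limited). The gripper opens to 88 mm and grips with 3 to 60 N. Pads are 19 mm wide; open, the fingers measure 130 mm over their backs; the gripper's body (78 mm by 193 mm) begins 47 mm behind the grasp point.
Start: joints at [1.438, 0.359, 0.012, 0, -1.224, -0.288], TCP at [0.276, 0.616, 0.405] pointing down, gripper open.
Joint ranges: [-3.07, 3.07], [-1.43, 2.12], [-1.02, 1.25], [-3.03, 1.67], [-3.05, -0], [-3.03, 3.03]. Speed limits (rad/s): [2.39, 2.39, 3.01, 3.14, 3.14, 3.14].

## Interface

Orientations are given as [roll, pitch, yaw] about the fixed x, y, z axes, in that order (R = Rz(yaw) Ry(pitch) Rx(roll)).
In Python, from station import * gives the robot as it stands.
- The arm moves only by the tool send_rows, never from a script. Its argument "motion" is a list of rows, each an object with "offset": the shift along the tool's x, y, z in cm, a list of three; "turn": the turn about the tool's z in degrees. In form: [{"offset": [x, y, z], "turn": turn}, ...]. A call has 1 to 8 rows; each row is the pose to reach, as a shift and turn from the pose commanded when the call began, along the tool's axes at that moment; what a row does not reach only later rows make up. A row lasts 1/10 s, in which the tool goes at most 50 mm and 8.59 degrees, less where a joint would pass 70% of its speed; a pose out of reach is approached as far as the arm can. A call with a gripper value outside its range is refused whole. "hand" is the opening, from -1 (shut) to 1 (fully open), set as the call begins (left out, the last holds). The fingers move at their own pace and stop on an object; "squeeze" is the grip in N (left out, the last holds). Time passes only in rows, so rows that repeat a pose let the fingers close. It gives the time, the measured TCP pose, the force and the opening at its end, in the units of the state.
- get_state(): the state, without advancing time (a new reading comes with each control period).
- grab_frame(name): name is "scene" or "side" or "wrist"; returns a dict with "frame" (480x640x3 uint8, blue, green, red), "range_z" (480x640 float32, m along the optical axis (not along the pixel's ray), 0 where there is no reading), "vertical_fov" (degrees; the focal length in pixels is half the picture's height over the tangent of half this angle, whatever the lens; pixels are square), "cx", "cy" (the principal point, pixels), "cam_to_world" (4x4, takes a point from camera to world coordinates). Camera axes: x right, y up, looking along -z (the intrinsics and any distortion apply to the point x, -y, -z); pixel columns grow to the right and rows downward; lengths in m; the calibration is good to about 2 mm. A picture is of the moment at which its call begins.
- job_done(): hands the job in, once; it reports no verdict.
The state is a dict: "t": time; "q": joint angles; "qd": joint speeds; "joint_efforts": joint torques, N m; "eef_pos": TCP position; "ee_rot": TCP orientation; "force": force on the tool from outside, world axes, zero at the start; "moment": the same for the moment, N m; "width": finger opening in m.
Only numpy, scipy, OpenCV 4.12 (cv2) and the standard library are available. Lean on these libraries where they do the work, as an engineer would, in place of code of your own. Each camera call takes 0.05 s, during which the arm holds its last target. There are 200 camera calls.

## Working session

There is one attempt and no reset: what is moved stays moved. The work goes in short steps, Python scripts to look and compute and a tool call to move; the robot and the scene stay as the last step left them, time stands still between calls to the robot, and variables do not carry over. Pictures are saved under pics/ and viewed, about 8 in all and at most 12, crops included, and the job is handed in when it is done.

Besides the shell and the picture viewer there is one more tool, called as name([rows], argument=value, ...), one row to a line, values as JSON. send_rows: Moves the arm, as the interface text tells. Its arguments: {"type":"object","properties":{"motion":{"type":"array"},"hand":{"type":"number"},"squeeze":{"type":"number"}},"required":["motion"]}

```bash
mkdir -p pics; cat > h.py <<'E'
from station import *
import numpy as np, cv2, pickle
def grab(n):
    f=grab_frame(n); pickle.dump(f,open(f'{n}.pkl','wb')); return f
def load(n): return pickle.load(open(f'{n}.pkl','rb'))
def K(f):
    F=240/np.tan(np.radians(f['vertical_fov'])/2); return F,f['cx'],f['cy']
def ray(f,u,v):
    F,cx,cy=K(f); d=np.array([(u-cx)/F,-(v-cy)/F,-1.]); T=np.array(f['cam_to_world']); return T[:3,3],T[:3,:3]@d
def onplane(f,u,v,z):
    o,d=ray(f,u,v); return o+d*(z-o[2])/d[2]
def cloud(f):
    F,cx,cy=K(f); r=f['range_z']; v,u=np.mgrid[:480,:640]
    p=np.stack([(u-cx)/F*r,-(v-cy)/F*r,-r],-1); T=np.array(f['cam_to_world'])
    P=p@T[:3,:3].T+T[:3,3]; P[r==0]=np.nan; return P
def proj(f,p):
    T=np.array(f['cam_to_world']); c=T[:3,:3].T@(np.array(p)-T[:3,3]); F,cx,cy=K(f); return cx+F*c[0]/-c[2], cy-F*c[1]/-c[2]
E
python3 - <<'E'
from h import *
for n in ['scene','side','wrist']:
    f=grab(n); cv2.imwrite(f'pics/{n}0.png',f['frame']); print(n,[k for k in f],f['vertical_fov'],f['cx'],f['cy'],np.round(f['cam_to_world'],3).tolist(),(f['range_z']>0).mean(), f.get('distortion'))
print(get_state())
a=cv2.imread('pics/scene0.png');b=cv2.imread('pics/side0.png')
E
```

```text
scene ['frame', 'range_z', 'vertical_fov', 'cx', 'cy', 'cam_to_world'] 48.24019537215031 320.40485872249565 235.89621092027318 [[0.737, -0.501, 0.453, 0.919], [0.675, 0.539, -0.503, -0.541], [0.008, 0.677, 0.736, 0.846], [0.0, 0.0, 0.0, 1.0]] 0.996025390625 None
side ['frame', 'range_z', 'vertical_fov', 'cx', 'cy', 'cam_to_world'] 51.71983538355666 317.7849232649876 241.71548159377787 [[0.779, 0.486, -0.397, -0.057], [-0.627, 0.608, -0.487, -0.594], [0.004, 0.628, 0.778, 0.991], [0.0, 0.0, 0.0, 1.0]] 0.996064453125 None
wrist ['frame', 'range_z', 'vertical_fov', 'cx', 'cy', 'cam_to_world'] 67.75364885640408 321.0462637834745 238.70307618854696 [[-0.408, 0.881, 0.241, 0.339], [-0.913, -0.395, -0.105, 0.587], [0.003, -0.262, 0.965, 0.384], [0.0, 0.0, 0.0, 1.0]] 0.9891927083333333 None
{'t': 0.15, 'q': array([ 1.43808921e+00,  3.59212665e-01,  1.12561485e-02, -2.10365645e-04,
       -1.22407025e+00, -2.88078799e-01]), 'qd': array([ 0.00080549, -0.0012131 ,  0.00296278,  0.0001171 , -0.00060114,
       -0.00183724]), 'joint_efforts': array([-1.57716542e-03, -5.83274460e+01,  2.93291885e+01,  7.00121462e+00,
        8.80373991e-03, -1.02643055e-04]), 'eef_pos': array([0.27568964, 0.61597959, 0.40394627]), 'ee_rot': array([ 3.14035673e+00, -1.59973075e-04, -4.20857430e-01]), 'force': array([-0.84533311, -0.50682794, -0.10386805]), 'moment': array([-0.02265207,  0.01360163,  0.00356498]), 'width': 0.08782111080347066}
```

View pics/scene0.png

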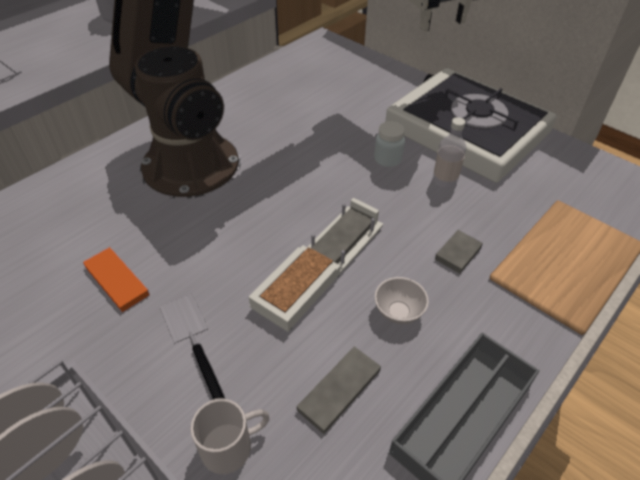

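View pics/side0.png

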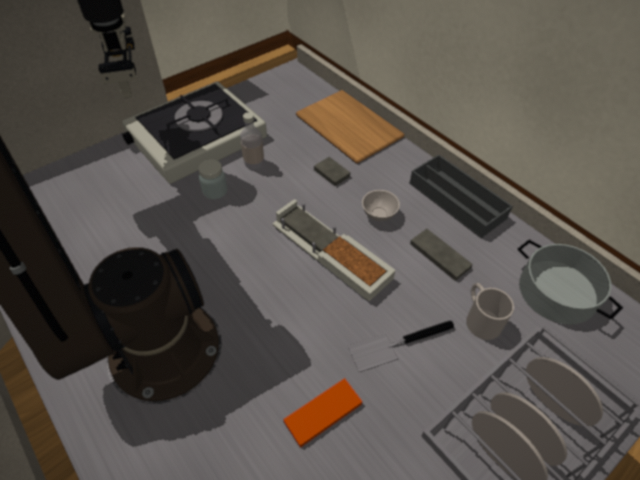

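Scene: cork sheet in pocket about (297,280), lower stone (345,233), end stop (365,208), upper stone (340,390), short stone (458,250), orange decoy (115,278). In the side view the same things are at (358,260), (308,228), (290,212), (440,253) and (331,171).

```bash
cat > m.py <<'E'
from h import *
def rect(f,mask,z,zr=None):
    c=max(cv2.findContours(mask.astype(np.uint8),0,1)[0],key=cv2.contourArea)[:,0]
    p=np.array([onplane(f,u,v,z)[:2] for u,v in c],np.float32)
    (cx,cy),(w,h),a=cv2.minAreaRect(p*1000)
    if w>h: a-=90
    a=a+90   # direction of long axis
    return np.round([cx,cy,min(w,h),max(w,h),(a+90)%180-90],1),len(c)
def near(shape,u,v,r):
    y,x=np.mgrid[:480,:640]; return (x-u)**2+(y-v)**2<r*r
E
python3 - <<'E'
from m import *
for n,cork,up,low in [('scene',(297,280),(340,390),(345,233)),('side',(358,260),(440,253),(308,228))]:
    f=load(n); P=cloud(f); hsv=cv2.cvtColor(f['frame'],cv2.COLOR_BGR2HSV)
    for nm,c in [('cork',cork),('up',up),('low',low)]:
        x=P[c[1]-4:c[1]+5,c[0]-4:c[0]+5].reshape(-1,3); print(n,nm,'hsv',hsv[c[1],c[0]],'P',np.round(np.nanmedian(x,0),4))
    print('table',np.round(np.nanmedian(P[cork[1]+70:cork[1]+80,cork[0]-5:cork[0]+5].reshape(-1,3),0),4))
    m=(hsv[...,1]>90)&(hsv[...,0]<20)&near(0,*cork,60)
    z=np.nanmedian(P[m][:,2]); print('cork',rect(f,m,z),z, m.sum())
    # height-based: upper stone top
    zt=np.nanmedian(P[up[1]-4:up[1]+5,up[0]-4:up[0]+5,2])
    m=(abs(P[...,2]-zt)<0.005)&near(0,*up,65); print('up',rect(f,m,zt),m.sum())
    # rack: all points above 15mm around
    q=P[near(0,(cork[0]+low[0])/2,(cork[1]+low[1])/2,105)&(P[...,2]>0.012)]
    q=q[q[:,2]<0.07]; 
    h,e=np.histogram(q[:,2],np.arange(0.01,.07,.003)); print('rack z hist',dict(zip(np.round(e,3),h)))
E
```

```text
scene cork hsv [ 13 128 132] P [ 0.4668 -0.1034  0.0392]
scene up hsv [18 26 98] P [ 0.6673 -0.2076  0.0163]
scene low hsv [ 18  25 101] P [0.4491 0.057  0.0326]
table [ 0.5601 -0.2016 -0.0016]
cork (array([463.1, -98.3,  57.9, 150.3, -83.7]), 145) 0.039683347068616204 1903
up (array([ 661.8, -202.1,   62.1,  152.4,  -88.8]), 192) 3055
rack z hist {np.float64(0.01): np.int64(156), np.float64(0.013): np.int64(601), np.float64(0.016): np.int64(357), np.float64(0.019): np.int64(223), np.float64(0.022): np.int64(210), np.float64(0.025): np.int64(200), np.float64(0.028): np.int64(516), np.float64(0.031): np.int64(1237), np.float64(0.034): np.int64(622), np.float64(0.037): np.int64(1917), np.float64(0.04): np.int64(1443), np.float64(0.043): np.int64(209), np.float64(0.046): np.int64(113), np.float64(0.049): np.int64(52), np.float64(0.052): np.int64(1), np.float64(0.055): np.int64(0), np.float64(0.058): np.int64(0), np.float64(0.061): np.int64(0), np.float64(0.064): np.int64(0)}
side cork hsv [ 14 165 110] P [ 0.466  -0.1046  0.0437]
side up hsv [23 43 71] P [ 0.6511 -0.2035  0.0199]
side l
[... 164 characters left out ...]
([ 654.8, -201.2,   65.3,  151.7,  -88.8]), 133) 1587
rack z hist {np.float64(0.01): np.int64(75), np.float64(0.013): np.int64(430), np.float64(0.016): np.int64(892), np.float64(0.019): np.int64(875), np.float64(0.022): np.int64(288), np.float64(0.025): np.int64(180), np.float64(0.028): np.int64(158), np.float64(0.031): np.int64(300), np.float64(0.034): np.int64(762), np.float64(0.037): np.int64(534), np.float64(0.04): np.int64(929), np.float64(0.043): np.int64(1199), np.float64(0.046): np.int64(247), np.float64(0.049): np.int64(72), np.float64(0.052): np.int64(63), np.float64(0.055): np.int64(8), np.float64(0.058): np.int64(0), np.float64(0.061): np.int64(0), np.float64(0.064): np.int64(0)}
```

```bash
python3 - <<'E'
from h import *
a=load('scene')['frame'][185:340,230:400]; b=load('side')['frame'][190:310,260:410]
a=cv2.resize(a,None,fx=3.4,fy=3.4,interpolation=2)[:, :]; b=cv2.resize(b,None,fx=3.4,fy=3.4,interpolation=2)
w=max(a.shape[1],b.shape[1]); 
c=cv2.resize(a,(400,int(a.shape[0]*400/a.shape[1]))); d=cv2.resize(b,(400,int(b.shape[0]*400/b.shape[1])))
H=max(c.shape[0],d.shape[0]); o=np.zeros((H,800,3),np.uint8);o[:c.shape[0],:400]=c;o[:d.shape[0],400:]=d
cv2.imwrite('pics/crop.png',o)
E
```

```text
(no output)
```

View pics/crop.png

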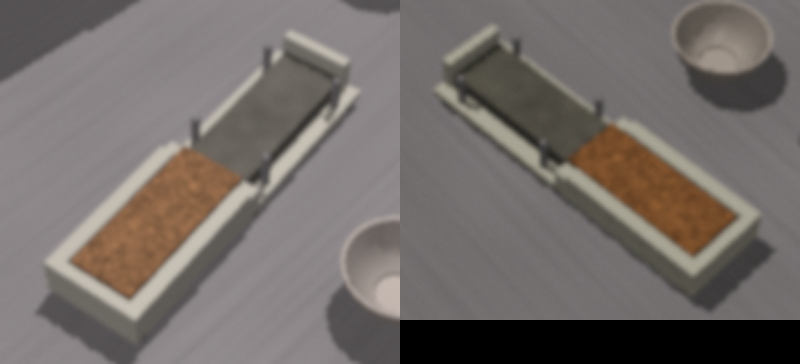

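send_rows([
  {"offset": [4,4.4,0],"turn": 5},
  {"offset": [8,8.8,0],"turn": 10},
  {"offset": [12,13.2,0],"turn": 15},
  {"offset": [15,16.5,0],"turn": 20},
  {"offset": [18,19.8,0],"turn": 25},
  {"offset": [21,23.1,0],"turn": 30},
  {"offset": [24,26.3,0],"turn": 30},
  {"offset": [24,26.3,0],"turn": 30},
], hand=-1)

```text
t: 0.95
eef_pos: [0.3877, 0.2737, 0.4048]
ee_rot: [3.141, 0.0, -0.948]
force: [-0.1, 0.7, 0.8]
width: 0.0292
```

send_rows([
  {"offset": [4.5,1.4,0],"turn": 5},
  {"offset": [9,2.8,0],"turn": 10},
  {"offset": [13.5,4.2,0],"turn": 15},
  {"offset": [18,5.6,0],"turn": 20},
  {"offset": [22.5,7,0],"turn": 25},
  {"offset": [27,8.4,0],"turn": 29.3},
  {"offset": [31,9.6,0],"turn": 29.3},
  {"offset": [33.7,10.4,0],"turn": 29.3},
])

```text
t: 1.75
eef_pos: [0.5011, -0.0582, 0.4045]
ee_rot: [3.141, -0.0, -1.457]
force: [-0.4, 1.3, 0.2]
width: 0.0002
```

send_rows([
  {"offset": [0,0,0],"turn": 0},
  {"offset": [0,0,0],"turn": 0},
  {"offset": [0,0,0],"turn": 0},
])

```text
t: 2.05
eef_pos: [0.5005, -0.0554, 0.4045]
ee_rot: [3.141, 0.0, -1.455]
force: [-0.3, 0.1, 0.1]
width: 0.0004
```

```bash
python3 - <<'E'
from h import *
f=grab('wrist'); cv2.imwrite('pics/wrist1.png',f['frame']); s=get_state(); print(s['t'],s['eef_pos'],s['ee_rot'],s['force'],s['width'],np.round(f['cam_to_world'],3).tolist())
E
```

```text
2.1 [ 0.50053225 -0.05521147  0.40467291] [-3.14155909e+00  1.36560330e-04 -1.45470626e+00] [-0.07247952 -0.22674879 -0.04100375] 0.00024476635097064924 [[-0.993, 0.111, 0.031, 0.508], [-0.116, -0.959, -0.259, -0.125], [0.001, -0.261, 0.965, 0.385], [0.0, 0.0, 0.0, 1.0]]
```

View pics/wrist1.png

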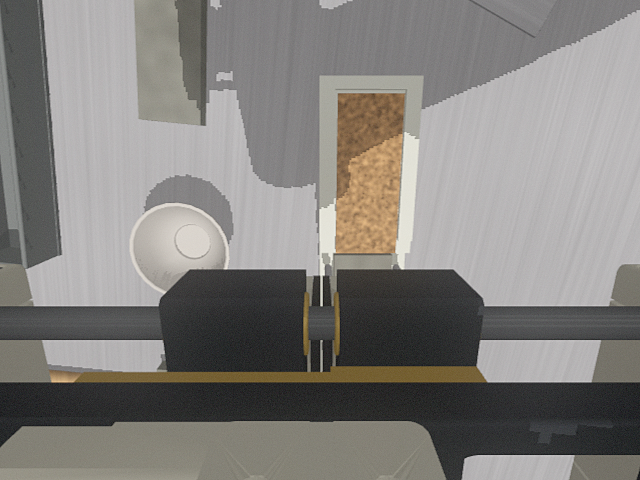

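The wrist view shows the sheet in its pocket (338–405, 92–254), pocket rim corners at (320,76) and (423,76), and part of the upper stone at the top left (135–207, 0–125). The gripper hides the cradle, so I'm moving back to see it all.

send_rows([
  {"offset": [-5,-1,0],"turn": 0},
  {"offset": [-10,-2,0],"turn": 0},
  {"offset": [-15,-3,0],"turn": 0},
  {"offset": [-19,-4,0],"turn": 0},
  {"offset": [-19,-4,0],"turn": 0},
  {"offset": [-19,-4,0],"turn": 0},
])

```text
t: 2.7
eef_pos: [0.518, 0.1393, 0.4045]
ee_rot: [3.141, -0.0, -1.452]
force: [-0.3, -0.7, -0.4]
width: 0.0003
```

```bash
python3 - <<'E'
from h import *
f=grab('wrist'); cv2.imwrite('pics/wrist2.png',f['frame']); s=get_state(); print(s['t'],s['eef_pos'],s['ee_rot'],s['force'])
E
```

```text
2.75 [0.51801973 0.13823037 0.40457454] [ 3.14115237e+00 -1.64419292e-04 -1.45344127e+00] [-0.60204962  0.20050734 -0.56658238]
```

View pics/wrist2.png

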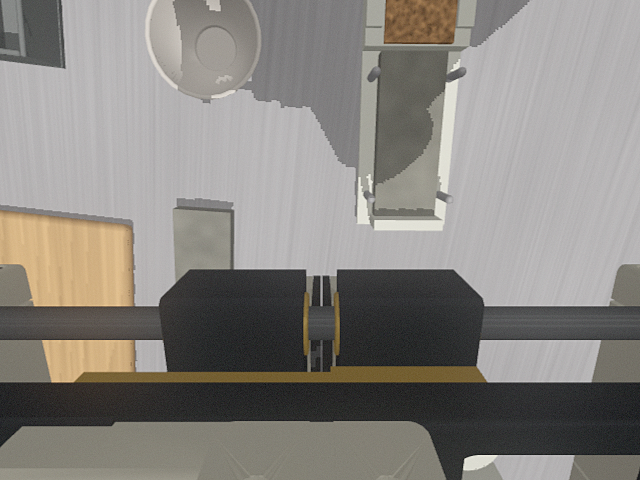

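Wrist view 2: lower stone (375–447, 50–215), post tops about (376,72), (460,72), (368,196), (446,197), end stop (374–443, 217–230), pocket front edge at row ~46.

```bash
cp wrist.pkl wrist2.pkl; python3 - <<'E'
from m import *
f=load('wrist2'); P=cloud(f); hsv=cv2.cvtColor(f['frame'],cv2.COLOR_BGR2HSV)
print('table',np.nanmedian(P[100:160,260:310,2]),'low',np.round(np.nanmedian(P[90:130,400:425].reshape(-1,3),0),4))
print('cork z',np.nanmedian(P[5:30,400:440,2]))
# tall points: posts and stop
m=(P[...,2]>0.046)&(np.mgrid[:480,:640][1]>350)&(np.mgrid[:480,:640][1]<480)&(np.mgrid[:480,:640][0]<240)
n,l,st,c=cv2.connectedComponentsWithStats(m.astype(np.uint8))
for i in range(1,n):
    if st[i,4]>4: q=P[l==i]; print('tall',st[i],c[i].round(1),np.round(np.nanmean(q,0),4),'zmax',np.nanmax(q[:,2]).round(4), 'min',np.nanmin(q,0).round(4),'max',np.nanmax(q,0).round(4))
# depth profile down stop column
for r in range(206,236,2): print(r,np.round(P[r,408],4),hsv[r,408])
# lower stone rectangle via height
m=(abs(P[...,2]-np.nanmedian(P[90:130,400:425,2]))<0.004)&near(0,410,132,110)
k=cv2.morphologyEx(m.astype(np.uint8),cv2.MORPH_OPEN,np.ones((5,5)))
print('low',rect(f,k>0,np.nanmedian(P[90:130,400:425,2])))
# short row profile across rack
for c in range(352,472,4): print(c,np.round(P[120,c],4),hsv[120,c])
E
```

```text
table 0.00038734929177003385 low [0.4448 0.0305 0.0346]
cork z 0.04209114170346889
tall [372  66   9  11  80] [376.   71.1] [0.4852 0.0053 0.051 ] zmax 0.0539 min [0.4814 0.001  0.0462] max [0.4887 0.0085 0.0539]
tall [456  67  11  10  86] [461.1  71.5] [ 0.4124 -0.0031  0.0508] zmax 0.0539 min [ 0.4083 -0.0067  0.0461] max [4.156e-01 2.000e-04 5.390e-02]
tall [367 194   9   9  62] [370.7 198.3] [0.4726 0.1145 0.0507] zmax 0.0532 min [0.4683 0.111  0.046 ] max [0.4761 0.1183 0.0532]
tall [444 195  10   8  65] [448.7 198.5] [0.3997 0.106  0.0505] zmax 0.0529 min [0.3957 0.1027 0.0461] max [0.4026 0.1099 0.0529]
tall [374 219  70  11 755] [408. 224.] [0.4331 0.1349 0.0502] zmax 0.0529 min [0.3995 0.1267 0.046 ] max [0.466  0.1437 0.0529]
206 [0.4323 0.1199 0.0348] [ 25  22 154]
208 [0.4319 0.1219 0.0347] [ 24  26 159]
210 [0.4315 0.1239 0.0346] [ 23  19 107]
212 [0.4309 0.126  0.034 ] [ 24  23 112]
214 [0.4305 0.128  0.0336] [ 30  20 116]
216 [0.4302 0.13   0.034 ] [ 33  20 139]
218 [0.432  0.1305 0.042 ] [ 30  16 148]
220 [0.4339 0.131  0.0501] [ 28  15 207]
222 [0.4338 0.1328 0.051 ]
[... 841 characters left out ...]
  25 101]
404 [0.4507 0.0405 0.0346] [35 28 99]
408 [0.4471 0.0401 0.0351] [26 21 96]
412 [0.4435 0.0397 0.0355] [ 38  20 101]
416 [0.4396 0.0392 0.0347] [ 25  28 100]
420 [0.4359 0.0388 0.0349] [26 18 98]
424 [0.4323 0.0383 0.0352] [ 36  25 104]
428 [0.4284 0.0378 0.0343] [ 23  23 101]
432 [0.4244 0.0373 0.0335] [ 26  23 158]
436 [0.421  0.0369 0.0345] [ 25  19 146]
440 [0.4174 0.0365 0.0349] [ 27  19 148]
444 [0.408  0.0344 0.0171] [ 35  15 227]
448 [0.4037 0.0338 0.0158] [ 28  14 224]
452 [0.4007 0.0336 0.0184] [ 30  13 224]
456 [0.3906 0.0314 0.0008] [160   4 186]
460 [0.3864 0.0309 0.0004] [170   4 189]
464 [ 0.382   0.0303 -0.0005] [168   7 183]
468 [0.3784 0.0299 0.0005] [  0   3 182]
```

send_rows([
  {"offset": [4.5,1.6,1],"turn": 0.1},
  {"offset": [9,3.1,2],"turn": 0.1},
  {"offset": [13,4.5,4],"turn": 0.1},
  {"offset": [17,5.9,7],"turn": 0.1},
  {"offset": [20.5,7.1,10],"turn": 0.1},
  {"offset": [23,8,13],"turn": 0.1},
  {"offset": [24.6,8.5,16],"turn": 0.1},
  {"offset": [24.6,8.5,17],"turn": 0.1},
])

```text
t: 3.55
eef_pos: [0.46, -0.1192, 0.2324]
ee_rot: [3.137, 0.0, -1.462]
force: [-0.8, -0.2, 0.7]
width: 0.0004
```

send_rows([
  {"offset": [0,0,0],"turn": 0},
  {"offset": [0,0,0],"turn": 0},
  {"offset": [0,0,0],"turn": 0},
  {"offset": [0,0,0],"turn": 0},
])

```text
t: 3.95
eef_pos: [0.463, -0.1162, 0.2359]
ee_rot: [-3.139, 0.0, -1.456]
force: [-0.3, -0.2, 0.2]
width: 0.0008
```

```bash
cat > r.py <<'E'
from h import *
O=np.array([.4514,-.0213]); yv=np.array([-.1149,.9934]); xv=np.array([.9934,.1149]); Z0=.0081
def rk(p): d=np.array(p[:2])-O; return d@xv*1000,d@yv*1000
def st():
    s=get_state(); x,y=rk(s['eef_pos']); print('t',round(s['t'],2),'rack x %.1f y %.1f tip z(rack) %.1f'%(x,y,(s['eef_pos'][2]-.178-Z0)*1000),'yaw',round(np.degrees(s['ee_rot'][2]),2),'F rack',np.round([s['force'][:2]@xv,s['force'][:2]@yv,s['force'][2]],1),'w',round(s['width'],4)); return s
E
python3 - <<'E'
from r import *
s=st(); print(s['eef_pos'])
# upper stone from wrist1 & scene corrected
f=cv2.imread('pics/wrist1.png')
E
```

```text
t 3.95 rack x 0.6 y -95.6 tip z(rack) 49.8 yaw -83.44 F rack [-0.3 -0.2  0.2] w 0.0008
[ 0.46299616 -0.11616697  0.23586396]
```

send_rows([
  {"offset": [0,0,0.7],"turn": 0},
  {"offset": [0,0,1.3],"turn": 0},
  {"offset": [0,0,1.4],"turn": 0},
  {"offset": [0,0,1.45],"turn": 0},
  {"offset": [0,0,1.5],"turn": 0},
  {"offset": [0,0,1.5],"turn": 0},
])

```text
t: 4.55
eef_pos: [0.4621, -0.1167, 0.2199]
ee_rot: [3.141, 0.0, -1.457]
force: [-4.0, 3.0, 9.5]
width: 0.0004
```

send_rows([
  {"offset": [0,0,0.05],"turn": 0},
  {"offset": [0,0,0.1],"turn": 0},
  {"offset": [0,0,0.1],"turn": 0},
])

```text
t: 4.85
eef_pos: [0.462, -0.1167, 0.2198]
ee_rot: [3.141, -0.0, -1.457]
force: [-7.7, 4.7, 21.4]
width: 0.0002
```

send_rows([
  {"offset": [0,0,-0.08],"turn": 0},
  {"offset": [0,0,-0.08],"turn": 0},
])

```text
t: 5.05
eef_pos: [0.4623, -0.1167, 0.2199]
ee_rot: [3.142, -0.0, -1.457]
force: [-3.3, 2.7, 9.5]
width: 0.0007
```

send_rows([
  {"offset": [-0.2,0,0],"turn": 0},
  {"offset": [-0.5,0,0],"turn": 0},
  {"offset": [-0.9,0,0],"turn": 0},
  {"offset": [-1.3,0,0],"turn": 0},
  {"offset": [-1.6,0,0],"turn": 0},
])

```text
t: 5.55
eef_pos: [0.4612, -0.101, 0.2199]
ee_rot: [-3.14, -0.001, -1.457]
force: [0.1, -3.4, 5.1]
width: 0.001
```

```bash
python3 - <<'E'
from m import *
from r import *
st(); f=grab('scene'); hsv=cv2.cvtColor(f['frame'],cv2.COLOR_BGR2HSV)
for n in (f,pickle.load(open('scene.pkl','rb'))):
  m=(hsv[...,1]>90)&(hsv[...,0]<20)&near(0,310,265,70)
  v,u=np.nonzero(m); q=np.array([rk(onplane(f,a,b,.040)) for a,b in zip(u,v)]); print(np.percentile(q,[1,99],axis=0))
  break
E
```

```text
t 5.55 rack x 0.6 y -80.3 tip z(rack) 33.8 yaw -83.48 F rack [-0.3 -3.4  5.1] w 0.001
[[ -77.29846324 -137.39871183]
 [  31.33121736  -40.30471791]]
```

```bash
cat > c.py <<'E'
from m import *
from r import *
def cork():
  st()
  for n in ('scene','side'):
    f=grab(n); hsv=cv2.cvtColor(f['frame'],cv2.COLOR_BGR2HSV)
    v,u=np.nonzero((hsv[...,1]>90)&(hsv[...,0]<20)); q=np.array([rk(onplane(f,a,b,.040)) for a,b in zip(u,v)])
    q=q[(abs(q[:,0])<45)&(q[:,1]>-175)&(q[:,1]<175)]
    h=np.histogram(q[:,1],np.arange(-175,176,10))[0]; 
    print(n,'x',np.percentile(q[:,0],[1,99]).round(1),'y',np.percentile(q[:,1],[.5,99.5]).round(1),h.tolist())
E
python3 -c "
from c import *
cork()
cv2.imwrite('pics/s2.png',load('side')['frame'][150:330,230:430])"
```

```text
t 5.6 rack x 0.6 y -80.0 tip z(rack) 33.8 yaw -83.48 F rack [-0.8 -1.   5.7] w 0.0005
scene x [-36.9  31.4] y [-137.5  -40. ] [0, 0, 0, 38, 137, 134, 131, 128, 90, 34, 36, 21, 35, 63, 0, 0, 0, 0, 0, 0, 0, 0, 0, 0, 0, 0, 0, 0, 0, 0, 0, 0, 0, 0, 0]
side x [-29.4  38.7] y [-135.    16.3] [0, 0, 0, 4, 91, 87, 89, 87, 82, 37, 17, 20, 1, 7, 18, 25, 49, 12, 41, 9, 0, 0, 0, 0, 0, 0, 0, 0, 0, 0, 0, 0, 0, 0, 0]
```

The sheet follows the fingers (rear edge about −137). Continuing.

send_rows([
  {"offset": [-0.3,0,0.02],"turn": 0},
  {"offset": [-0.7,0,0.02],"turn": 0},
  {"offset": [-1.2,0,0.02],"turn": 0},
  {"offset": [-1.7,0,0.02],"turn": 0},
  {"offset": [-2.1,0,0.02],"turn": 0},
  {"offset": [-2.5,0,0.02],"turn": 0},
])

```text
t: 6.3
eef_pos: [0.4585, -0.0762, 0.2199]
ee_rot: [-3.14, -0.001, -1.457]
force: [0.5, -3.5, 7.3]
width: 0.0
```

send_rows([
  {"offset": [-0.3,0,0],"turn": 0},
  {"offset": [-0.7,0,0],"turn": 0},
  {"offset": [-1.2,0,0],"turn": 0},
  {"offset": [-1.7,0,0],"turn": 0},
  {"offset": [-2.1,0,0],"turn": 0},
  {"offset": [-2.5,0,0],"turn": 0},
  {"offset": [-2.5,0,0],"turn": 0},
])

```text
t: 7.0
eef_pos: [0.4556, -0.051, 0.2199]
ee_rot: [-3.14, -0.0, -1.457]
force: [-1.5, -0.3, 7.7]
width: 0.0006
```

```bash
python3 -c "
from c import *
cork()"
```

```text
t 7.0 rack x 0.8 y -30.0 tip z(rack) 33.8 yaw -83.46 F rack [-1.6 -0.1  7.7] w 0.0006
scene x [-36.9  31.6] y [-87.5  17.6] [0, 0, 0, 0, 0, 0, 0, 0, 36, 125, 121, 122, 116, 85, 34, 29, 39, 15, 68, 29, 0, 0, 0, 0, 0, 0, 0, 0, 0, 0, 0, 0, 0, 0, 0]
side x [-29.5  40.8] y [-84.9  65.1] [0, 0, 0, 0, 0, 0, 0, 0, 3, 82, 86, 81, 83, 79, 33, 30, 12, 23, 1, 11, 19, 39, 29, 18, 5, 0, 0, 0, 0, 0, 0, 0, 0, 0, 0]
```

send_rows([
  {"offset": [0,0,-0.8],"turn": 0},
  {"offset": [0.5,0,-1.5],"turn": 0},
  {"offset": [4,0.05,-1.5],"turn": 0},
  {"offset": [7,0.05,-1.5],"turn": 0},
  {"offset": [8.3,0.05,-1.5],"turn": 0},
  {"offset": [8.3,0.05,-1.5],"turn": 0},
  {"offset": [8.3,0.05,-1.2],"turn": 0},
  {"offset": [8.3,0.05,-0.6],"turn": 0},
], hand=-0.77)

```text
t: 7.9
eef_pos: [0.4639, -0.1333, 0.2253]
ee_rot: [-3.141, 0.0, -1.457]
force: [-0.3, 0.4, -0.5]
width: 0.0102
```

```bash
python3 -c "
from c import *
st(); f=grab('wrist'); cv2.imwrite('pics/w3.png',f['frame']); cork()"
```

```text
t 7.9 rack x -0.5 y -112.6 tip z(rack) 39.2 yaw -83.49 F rack [-0.3  0.4 -0.5] w 0.0102
t 7.95 rack x -0.9 y -112.5 tip z(rack) 38.0 yaw -83.48 F rack [-0.4 -0.2 -0.8] w 0.0101
scene x [-29.1  34.4] y [-95.9  62.3] [0, 0, 0, 0, 0, 0, 0, 6, 12, 53, 8, 0, 0, 0, 0, 0, 34, 66, 111, 111, 103, 110, 107, 77, 0, 0, 0, 0, 0, 0, 0, 0, 0, 0, 0]
side x [-31.9  38.9] y [-108.2   67.1] [0, 0, 0, 0, 0, 0, 8, 15, 12, 0, 0, 9, 33, 36, 16, 49, 79, 79, 81, 81, 75, 79, 79, 75, 18, 0, 0, 0, 0, 0, 0, 0, 0, 0, 0]
```

View pics/w3.png

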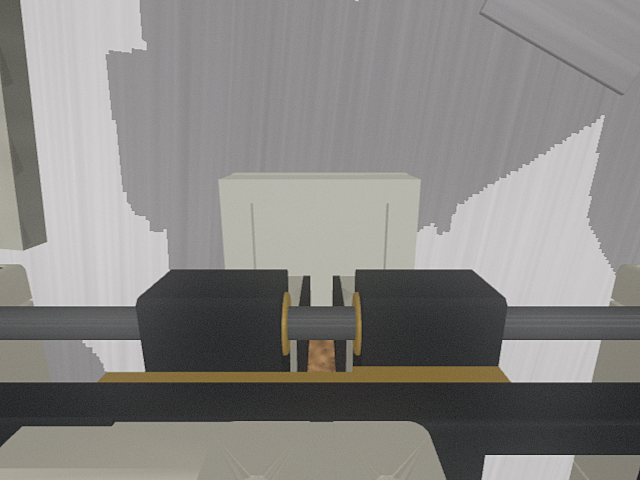

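The fingers stand 10 mm apart, centred over the emptied part of the pocket, behind the sheet. Lowering.

send_rows([
  {"offset": [0,0,0.4],"turn": 0},
  {"offset": [0,0,0.8],"turn": 0},
  {"offset": [0,0,0.8],"turn": 0},
  {"offset": [0,0,0.8],"turn": 0},
])

```text
t: 8.45
eef_pos: [0.4638, -0.1337, 0.2171]
ee_rot: [3.141, -0.0, -1.457]
force: [0.1, -0.5, -0.5]
width: 0.0101
```

```bash
python3 -c "
from r import *
st()"
```

```text
t 8.45 rack x -0.6 y -113.0 tip z(rack) 31.0 yaw -83.5 F rack [ 0.1 -0.5 -0.5] w 0.0101
```

send_rows([
  {"offset": [-0.5,-0.06,0.2],"turn": 0},
  {"offset": [-1,-0.06,0.2],"turn": 0},
  {"offset": [-1.6,-0.06,0.2],"turn": 0},
  {"offset": [-2.3,-0.06,0.2],"turn": 0},
  {"offset": [-3,-0.06,0.2],"turn": 0},
  {"offset": [-3.7,-0.06,0.2],"turn": 0},
  {"offset": [-4.4,-0.06,0.2],"turn": 0},
  {"offset": [-5,-0.06,0.2],"turn": 0},
])

```text
t: 9.25
eef_pos: [0.4587, -0.0833, 0.2153]
ee_rot: [-3.141, -0.0, -1.457]
force: [-0.6, -0.6, 0.6]
width: 0.0106
```

send_rows([
  {"offset": [-0.6,0,0],"turn": 0},
  {"offset": [-1.2,0,0],"turn": 0},
  {"offset": [-1.8,0,0],"turn": 0},
  {"offset": [-2.4,0,0],"turn": 0},
  {"offset": [-3,0,0],"turn": 0},
  {"offset": [-3.5,0,0],"turn": 0},
  {"offset": [-4,0,0],"turn": 0},
  {"offset": [-4,0,0],"turn": 0},
])

```text
t: 10.05
eef_pos: [0.4542, -0.0437, 0.2152]
ee_rot: [3.142, 0.0, -1.457]
force: [0.3, -0.2, -0.4]
width: 0.0099
```

```bash
python3 -c "
from c import *
cork()"
```

```text
t 10.05 rack x 0.2 y -22.6 tip z(rack) 29.1 yaw -83.48 F rack [ 0.3 -0.3 -0.4] w 0.0099
scene x [-33.7  35.4] y [-11.8 137.8] [0, 0, 0, 0, 0, 0, 0, 0, 0, 0, 0, 0, 0, 0, 0, 0, 22, 16, 23, 60, 0, 0, 0, 0, 0, 0, 40, 68, 89, 96, 94, 28, 0, 0, 0]
side x [-32.6  37.6] y [-13.7 142.4] [0, 0, 0, 0, 0, 0, 0, 0, 0, 0, 0, 0, 0, 0, 0, 2, 12, 26, 10, 0, 10, 15, 44, 10, 46, 65, 72, 77, 73, 72, 71, 49, 0, 0, 0]
```

send_rows([
  {"offset": [-0.4,0,0],"turn": 0},
  {"offset": [-0.8,0,0],"turn": 0},
  {"offset": [-1.1,0,0],"turn": 0},
  {"offset": [-1.2,0,0],"turn": 0},
  {"offset": [-1.3,0,0],"turn": 0},
])

```text
t: 10.65
eef_pos: [0.4528, -0.0312, 0.2153]
ee_rot: [-3.142, -0.0, -1.457]
force: [-0.1, -0.5, 0.8]
width: 0.0099
```

send_rows([
  {"offset": [-0.1,0,0],"turn": 0},
  {"offset": [-0.2,0,0],"turn": 0},
  {"offset": [-0.2,0,0],"turn": 0},
])

```text
t: 10.95
eef_pos: [0.4526, -0.0293, 0.2153]
ee_rot: [-3.142, 0.0, -1.457]
force: [0.2, 1.1, 0.2]
width: 0.0099
```

send_rows([
  {"offset": [-0.05,0,0],"turn": 0},
  {"offset": [-0.1,0,0],"turn": 0},
  {"offset": [-0.1,0,0],"turn": 0},
])

```text
t: 11.25
eef_pos: [0.4524, -0.0283, 0.2153]
ee_rot: [3.142, -0.0, -1.458]
force: [-0.1, -0.3, -0.4]
width: 0.01
```

send_rows([
  {"offset": [-0.05,0,0],"turn": 0},
  {"offset": [-0.1,0,0],"turn": 0},
  {"offset": [-0.1,0,0],"turn": 0},
])

```text
t: 11.55
eef_pos: [0.4523, -0.0277, 0.2153]
ee_rot: [3.141, -0.001, -1.457]
force: [1.1, -5.4, 0.1]
width: 0.01
```

send_rows([
  {"offset": [-0.03,0,0],"turn": 0},
  {"offset": [-0.05,0,0],"turn": 0},
  {"offset": [-0.05,0,0],"turn": 0},
  {"offset": [-0.05,0,0],"turn": 0},
  {"offset": [-0.05,0,0],"turn": 0},
])

```text
t: 12.05
eef_pos: [0.4522, -0.0274, 0.2154]
ee_rot: [3.141, -0.001, -1.457]
force: [0.9, -7.6, 2.5]
width: 0.0099
```

```bash
python3 -c "
from c import *
cork()
a=load('scene')['frame'][175:305,260:400];b=load('side')['frame'][180:310,250:390]
cv2.imwrite('pics/home.png',cv2.resize(np.hstack([a,b]),None,fx=2.8,fy=2.8,interpolation=2))"
```

```text
t 12.05 rack x 0.1 y -6.2 tip z(rack) 29.3 yaw -83.5 F rack [ 0.  -7.7  2.5] w 0.0099
scene x [-37.   34.7] y [  0.4 149.3] [0, 0, 0, 0, 0, 0, 0, 0, 0, 0, 0, 0, 0, 0, 0, 0, 0, 14, 32, 11, 32, 56, 0, 0, 0, 0, 0, 3, 38, 68, 86, 87, 40, 0, 0]
side x [-32.2  38.1] y [  3.2 154.3] [0, 0, 0, 0, 0, 0, 0, 0, 0, 0, 0, 0, 0, 0, 0, 0, 0, 8, 11, 28, 5, 0, 12, 24, 38, 15, 44, 67, 74, 72, 72, 68, 64, 0, 0]
```

View pics/home.png

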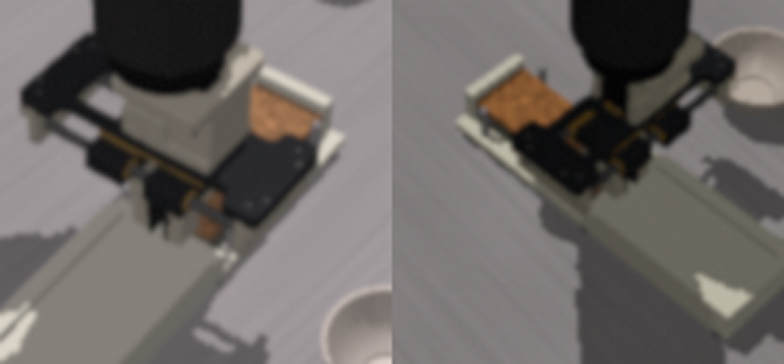

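The sheet sits against the stop, with about 7.6 N measured. Backing off, rising, and opening while moving to view the upper stone.

send_rows([
  {"offset": [0.5,0,0],"turn": 0},
  {"offset": [1,0,-0.5],"turn": 0},
  {"offset": [1.2,0,-4.5],"turn": 0},
  {"offset": [1.2,-3,-8.5],"turn": 0},
  {"offset": [1.2,-6.5,-12],"turn": 0},
  {"offset": [1.2,-10,-15],"turn": 0},
  {"offset": [1.2,-14,-17.5],"turn": 3},
  {"offset": [1.2,-16.8,-18.5],"turn": 5.3},
])

```text
t: 12.95
eef_pos: [0.6229, -0.0199, 0.4038]
ee_rot: [-3.137, 0.001, -1.552]
force: [0.2, -0.2, -0.0]
width: 0.0099
```

send_rows([
  {"offset": [0,0,0],"turn": 0},
  {"offset": [0,0,0],"turn": 0},
  {"offset": [0,0,0],"turn": 0},
], hand=1)

```text
t: 13.25
eef_pos: [0.6196, -0.0201, 0.3996]
ee_rot: [3.14, 0.0, -1.55]
force: [-0.9, 0.7, 0.4]
width: 0.0283
```

```bash
python3 - <<'E'
from c import *
s=st(); print(s['eef_pos'])
f=grab('wrist'); pickle.dump(f,open('w4.pkl','wb')); cv2.imwrite('pics/w4.png',f['frame'])
P=cloud(f)
u,v=map(int,proj(f,[.658,-.2016,.018])); print(u,v,P[v,u])
zt=np.nanmedian(P[v-5:v+5,u-5:u+5,2])
m=(abs(P[...,2]-zt)<.004)&(abs(P[...,0]-.658)<.06)&(abs(P[...,1]+.2)<.11)
m=cv2.morphologyEx(m.astype(np.uint8),cv2.MORPH_OPEN,np.ones((3,3)))
print('z',zt,rect(f,m>0,zt),m.sum())
cork()
E
```

```text
t 13.25 rack x 167.2 y -18.1 tip z(rack) 213.5 yaw -88.8 F rack [-0.9  0.8  0.4] w 0.0283
[ 0.61961626 -0.02007251  0.39961079]
280 12 [ 0.6584939  -0.20206308  0.01772502]
z 0.018489934228460264 (array([ 657.4, -169.2,   60.1,   84.1,  -88.8]), 330) 6667
t 13.3 rack x 167.2 y -18.1 tip z(rack) 213.7 yaw -88.79 F rack [ 0.  -0.3  0.4] w 0.0325
scene x [-23.7  36.1] y [-1.000e-01  1.481e+02] [0, 0, 0, 0, 0, 0, 0, 0, 0, 0, 0, 0, 0, 0, 0, 0, 0, 66, 119, 110, 100, 111, 109, 107, 107, 102, 105, 99, 98, 100, 95, 87, 40, 0, 0]
side x [-33.3  29.5] y [  3.2 153.8] [0, 0, 0, 0, 0, 0, 0, 0, 0, 0, 0, 0, 0, 0, 0, 0, 0, 23, 80, 80, 74, 78, 79, 76, 77, 77, 72, 78, 73, 72, 71, 68, 63, 0, 0]
```

View pics/w4.png

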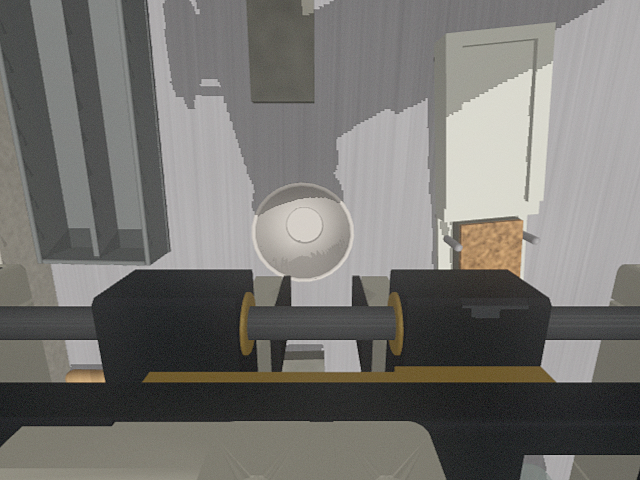

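Bowl at (303,230); upper stone's near end at (250–313, 102), consistent with the scene and side views: centre (0.6575, −0.202), yaw −88.8°. Going to grasp it.

send_rows([
  {"offset": [4.5,-0.8,0],"turn": 0},
  {"offset": [9,-1.7,0],"turn": 0},
  {"offset": [13,-2.5,1.5],"turn": 0},
  {"offset": [17,-3.2,4.5],"turn": 0},
  {"offset": [18.3,-3.4,9],"turn": 0},
  {"offset": [18.3,-3.4,13],"turn": 0},
  {"offset": [18.3,-3.4,16],"turn": 0},
  {"offset": [18.3,-3.4,17],"turn": 0},
])

```text
t: 14.2
eef_pos: [0.6565, -0.2021, 0.2264]
ee_rot: [3.136, 0.001, -1.551]
force: [0.4, 0.4, -1.3]
width: 0.0872
```

send_rows([
  {"offset": [0,0,0.5],"turn": 0},
  {"offset": [0,0,1],"turn": 0},
  {"offset": [0,0,1],"turn": 0},
])

```text
t: 14.5
eef_pos: [0.6587, -0.2018, 0.2215]
ee_rot: [-3.14, -0.0, -1.55]
force: [-0.9, -1.0, -1.1]
width: 0.0874
```

```bash
python3 - <<'E'
from c import *
s=st(); print(s['eef_pos'])
E
```

```text
t 14.5 rack x 185.2 y -203.2 tip z(rack) 35.4 yaw -88.78 F rack [-1.1 -0.9 -1.1] w 0.0874
[ 0.65874946 -0.20183072  0.22145202]
```

send_rows([
  {"offset": [0,0.1,1.5],"turn": 0},
  {"offset": [0,0.1,2.8],"turn": 0},
  {"offset": [0,0.1,3.5],"turn": 0},
  {"offset": [0,0.1,3.75],"turn": 0},
  {"offset": [0,0.1,3.75],"turn": 0},
  {"offset": [0,0.1,3.75],"turn": 0},
])

```text
t: 15.1
eef_pos: [0.6576, -0.2021, 0.183]
ee_rot: [-3.141, -0.0, -1.55]
force: [-0.4, -1.0, 0.9]
width: 0.0877
```

send_rows([
  {"offset": [0,0,0],"turn": 0},
  {"offset": [0,0,0],"turn": 0},
  {"offset": [0,0,0],"turn": 0},
  {"offset": [0,0,0],"turn": 0},
  {"offset": [0,0,0],"turn": 0},
  {"offset": [0,0,0],"turn": 0},
], hand=-1, squeeze=30)

```text
t: 15.7
eef_pos: [0.6576, -0.202, 0.183]
ee_rot: [-3.141, -0.0, -1.55]
force: [0.2, -0.5, 0.4]
width: 0.0598
```

send_rows([
  {"offset": [0,0,-0.5],"turn": 0},
  {"offset": [0,0,-1.5],"turn": 0},
  {"offset": [0,0,-3.5],"turn": 0},
  {"offset": [0,0,-6],"turn": 0},
  {"offset": [0,0,-8.5],"turn": 0},
  {"offset": [0,0,-11],"turn": 0},
  {"offset": [0,0,-12],"turn": 0},
  {"offset": [0,0,-12],"turn": 0},
])

```text
t: 16.5
eef_pos: [0.6576, -0.2021, 0.3047]
ee_rot: [-3.138, -0.0, -1.55]
force: [0.0, -0.2, -2.4]
width: 0.0596
```

send_rows([
  {"offset": [-1,0.8,0],"turn": -1},
  {"offset": [-3,2.4,0],"turn": -2},
  {"offset": [-5.5,4.4,0],"turn": -3},
  {"offset": [-8,6.5,0],"turn": -4},
  {"offset": [-10.5,8.5,0],"turn": -5.4},
  {"offset": [-13,10.5,0],"turn": -5.4},
  {"offset": [-15.5,12.5,0],"turn": -5.4},
  {"offset": [-18,14.6,0],"turn": -5.4},
])

```text
t: 17.3
eef_pos: [0.5057, -0.0242, 0.3012]
ee_rot: [3.139, -0.0, -1.455]
force: [0.1, -0.2, -2.4]
width: 0.0596
```

```bash
python3 - <<'E'
from c import *
s=st(); print(s['eef_pos'])
E
```

```text
t 17.3 rack x 53.6 y -9.2 tip z(rack) 115.1 yaw -83.39 F rack [ 0.1 -0.2 -2.4] w 0.0596
[ 0.50568752 -0.02424931  0.30119393]
```

send_rows([
  {"offset": [-2,1.3,0],"turn": 0},
  {"offset": [-4,2.6,0],"turn": 0},
  {"offset": [-6,3.9,0],"turn": 0},
  {"offset": [-7.5,4.8,1],"turn": 0},
  {"offset": [-8.1,5.2,2.5],"turn": 0},
  {"offset": [-8.1,5.2,4],"turn": 0},
  {"offset": [-8.1,5.2,4.2],"turn": 0},
  {"offset": [-8.1,5.2,4.2],"turn": 0},
])

```text
t: 18.1
eef_pos: [0.446, 0.0492, 0.2599]
ee_rot: [3.139, -0.001, -1.455]
force: [-0.6, 1.0, -2.6]
width: 0.0597
```

send_rows([
  {"offset": [0,0,0],"turn": 0},
  {"offset": [0,0,0],"turn": 0},
])

```text
t: 18.3
eef_pos: [0.4469, 0.0493, 0.2612]
ee_rot: [-3.141, 0.0, -1.456]
force: [0.2, -0.7, -3.4]
width: 0.059
```

```bash
python3 - <<'E'
from c import *
s=st(); print(s['eef_pos'])
out=[]
f=grab('wrist'); pickle.dump(f,open('w5.pkl','wb')); P=cloud(f)
# stone in hand: points with z between .085 and .10
zt=s['eef_pos'][2]-.183+.018
m=(abs(P[...,2]-zt)<.006); m[270:]=0
n,l,stt,c=cv2.connectedComponentsWithStats(m.astype(np.uint8))
for i in range(1,n):
    if stt[i,4]>100:
        q=np.array([rk(p) for p in P[l==i]]); print(stt[i],'x',np.percentile(q[:,0],[1,50,99]).round(1),'y',np.percentile(q[:,1],[1,99]).round(1),'z',np.nanmedian(P[l==i][:,2]))
cv2.imwrite('pics/w5.png',f['frame'])
E
```

```text
t 18.3 rack x 3.6 y 70.7 tip z(rack) 75.1 yaw -83.42 F rack [ 0.1 -0.7 -3.4] w 0.059
[0.44689732 0.04930429 0.26121469]
[  245   130   154   140 20503] x [-26.9   2.4  31.9] y [-3.7 52.7] z 0.09664261504837451
```

View pics/w5.png

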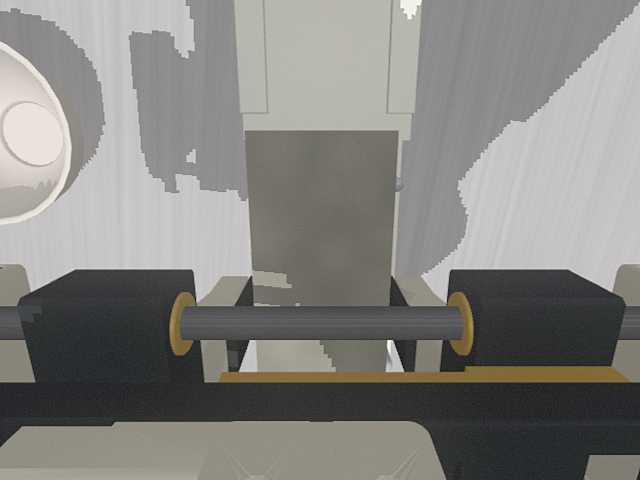

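The stone is held level, its rear end at rack y ≈ −4 and its centre about +2.5 mm off the middle line; correcting by 3.3 mm across and 3.5 mm toward the stop, then lowering.

send_rows([
  {"offset": [-0.35,0.33,0.2],"turn": 0},
  {"offset": [-0.35,0.33,0.8],"turn": 0},
  {"offset": [-0.35,0.33,1.4],"turn": 0},
  {"offset": [-0.35,0.33,2],"turn": 0},
  {"offset": [-0.35,0.33,2.3],"turn": 0},
  {"offset": [-0.35,0.33,2.5],"turn": 0},
  {"offset": [-0.35,0.33,2.5],"turn": 0},
  {"offset": [-0.35,0.33,2.5],"turn": 0},
])

```text
t: 19.15
eef_pos: [0.4431, 0.0525, 0.2358]
ee_rot: [-3.142, -0.0, -1.456]
force: [0.5, -0.3, -2.6]
width: 0.0601
```

```bash
python3 - <<'E'
from c import *
s=st(); print(s['eef_pos'])
f=grab('wrist'); P=cloud(f)
zt=s['eef_pos'][2]-.183+.018
m=(abs(P[...,2]-zt)<.006); m[270:]=0
n,l,stt,c=cv2.connectedComponentsWithStats(m.astype(np.uint8))
for i in range(1,n):
    if stt[i,4]>2000:
        q=np.array([rk(p) for p in P[l==i]]); print('x',np.percentile(q[:,0],[1,50,99]).round(1),'y',np.percentile(q[:,1],[1,99]).round(1),'z',np.nanmedian(P[l==i][:,2]))
E
```

```text
t 19.15 rack x 0.2 y 74.2 tip z(rack) 49.7 yaw -83.41 F rack [ 0.5 -0.3 -2.6] w 0.0601
[0.44309663 0.05248068 0.23580195]
x [-30.4  -1.1  28.4] y [-0.2 56.3] z 0.07125530052871112
```

send_rows([
  {"offset": [0,0,0.3],"turn": 0},
  {"offset": [0,0,0.6],"turn": 0},
  {"offset": [0,0,0.8],"turn": 0},
  {"offset": [0,0,0.9],"turn": 0},
  {"offset": [0,0,1],"turn": 0},
  {"offset": [0,0,1.05],"turn": 0},
  {"offset": [0,0,1.05],"turn": 0},
])

```text
t: 19.9
eef_pos: [0.443, 0.0524, 0.2252]
ee_rot: [3.141, -0.0, -1.456]
force: [-0.7, 0.4, -3.0]
width: 0.0598
```

send_rows([
  {"offset": [0,0,0.05],"turn": 0},
  {"offset": [0,0,0.1],"turn": 0},
  {"offset": [0,0,0.1],"turn": 0},
])

```text
t: 20.2
eef_pos: [0.443, 0.0525, 0.2242]
ee_rot: [3.142, 0.0, -1.456]
force: [0.2, -0.2, -3.2]
width: 0.0596
```

send_rows([
  {"offset": [0,0,0.03],"turn": 0},
  {"offset": [0,0,0.06],"turn": 0},
  {"offset": [0,0,0.06],"turn": 0},
])

```text
t: 20.5
eef_pos: [0.443, 0.0524, 0.2236]
ee_rot: [3.142, -0.0, -1.456]
force: [0.6, -1.3, -2.1]
width: 0.0594
```

send_rows([
  {"offset": [0,0,0.03],"turn": 0},
  {"offset": [0,0,0.05],"turn": 0},
  {"offset": [0,0,0.05],"turn": 0},
])

```text
t: 20.8
eef_pos: [0.443, 0.0525, 0.2231]
ee_rot: [3.142, -0.0, -1.456]
force: [-0.6, -0.9, -3.0]
width: 0.0597
```

send_rows([
  {"offset": [0,0,0.03],"turn": 0},
  {"offset": [0,0,0.05],"turn": 0},
  {"offset": [0,0,0.05],"turn": 0},
])

```text
t: 21.1
eef_pos: [0.443, 0.0525, 0.2229]
ee_rot: [-3.141, 0.0, -1.456]
force: [-2.4, 0.3, 4.6]
width: 0.0593
```

send_rows([
  {"offset": [0,0,0.03],"turn": 0},
  {"offset": [0,0,0.05],"turn": 0},
  {"offset": [0,0,0.05],"turn": 0},
])

```text
t: 21.4
eef_pos: [0.443, 0.0525, 0.2229]
ee_rot: [-3.141, -0.0, -1.456]
force: [-7.3, 0.1, 12.8]
width: 0.0594
```

send_rows([
  {"offset": [0,0,-0.06],"turn": 0},
  {"offset": [0,0,-0.06],"turn": 0},
])

```text
t: 21.6
eef_pos: [0.4431, 0.0525, 0.223]
ee_rot: [-3.141, 0.0, -1.456]
force: [-2.0, 0.0, 4.6]
width: 0.0596
```

send_rows([
  {"offset": [0,0,0],"turn": 0},
  {"offset": [0,0,0],"turn": 0},
  {"offset": [0,0,0],"turn": 0},
  {"offset": [0,0,0],"turn": 0},
  {"offset": [0,0,0],"turn": 0},
], hand=0.85)

```text
t: 22.1
eef_pos: [0.4431, 0.0525, 0.2227]
ee_rot: [3.142, -0.0, -1.456]
force: [0.2, -0.1, 0.5]
width: 0.0809
```

send_rows([
  {"offset": [0,0,-0.5],"turn": 0},
  {"offset": [0,0,-2],"turn": 0},
  {"offset": [0,0,-5],"turn": 0},
  {"offset": [0,0,-9],"turn": 0},
  {"offset": [-4,0,-13],"turn": 0},
  {"offset": [-8,0,-16],"turn": 0},
  {"offset": [-11,0,-17],"turn": 0},
  {"offset": [-11,0,-17],"turn": 0},
])

```text
t: 22.9
eef_pos: [0.4306, 0.1648, 0.3959]
ee_rot: [-3.137, 0.003, -1.453]
force: [-0.3, -0.7, -0.3]
width: 0.081
```

send_rows([
  {"offset": [0,0,0],"turn": 0},
  {"offset": [0,0,0],"turn": 0},
  {"offset": [0,0,0],"turn": 0},
])

```text
t: 23.2
eef_pos: [0.4303, 0.1608, 0.3922]
ee_rot: [3.14, -0.001, -1.457]
force: [-0.1, -0.3, -0.4]
width: 0.0815
```

```bash
python3 - <<'E'
from c import *
st()
f=grab('wrist'); pickle.dump(f,open('w6.pkl','wb')); P=cloud(f); cv2.imwrite('pics/w6.png',f['frame'])
T=Z0+.032+.018
m=(abs(P[...,2]-T)<.005); m[270:]=0
m=cv2.morphologyEx(m.astype(np.uint8),cv2.MORPH_OPEN,np.ones((7,7)))
n,l,stt,c=cv2.connectedComponentsWithStats(m)
for i in range(1,n):
    if stt[i,4]>500:
        q=np.array([rk(p) for p in P[l==i]]); z=P[l==i]
        A=np.c_[q,np.ones(len(q))]; ok=~np.isnan(z[:,2]); pl=np.linalg.lstsq(A[ok],z[ok,2]*1000,rcond=None)[0]
        print(stt[i],'x',np.percentile(q[:,0],[1,50,99]).round(1),'y',np.percentile(q[:,1],[1,99]).round(1),'z',np.nanmedian(z[:,2]),'tilt',pl[:2].round(4), rect(f,l==i,T))
E
```

```text
t 23.2 rack x -0.1 y 183.4 tip z(rack) 206.1 yaw -83.47 F rack [-0.1 -0.3 -0.4] w 0.0815
[  282     0    78   186 13395] x [-30.7  -1.6  28. ] y [  7.9 147.4] z 0.05847452851517421 tilt [-0.0014 -0.0011] (array([441.1,  56.1,  60.1, 142.2, -83.4]), 612)
```

View pics/w6.png

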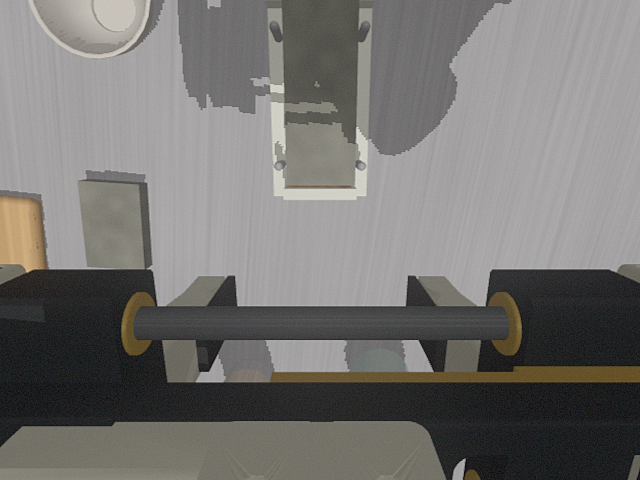

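Stone lies between the posts (285–355, 0–186), with a thin cork strip and then the end stop at row ~187. One last check on the sheet strip, then hand in.

```bash
python3 - <<'E'
from c import *
f=pickle.load(open('w6.pkl','rb')); hsv=cv2.cvtColor(f['frame'],cv2.COLOR_BGR2HSV)
m=(hsv[...,1]>60)&(hsv[...,0]<22); m[:170]=0; m[200:]=0; m[:,:270]=0; m[:,370:]=0
v,u=np.nonzero(m); q=np.array([rk(onplane(f,a,b,.0403)) for a,b in zip(u,v)]); print(len(q),q.min(0),q.max(0))
P=cloud(f); print([ (r,np.round(rk(P[r,320]),1).tolist(),round(float(P[r,320,2]),4)) for r in range(178,200,2)])
for n in('scene','side'):
  f0,f1=load(n),grab(n)
  # bystander check: image difference vs first frame
pickle.dump(f1,open('x.pkl','wb'))
job_done()
E
```

```text
86 [-28.52334497 152.14295541] [ 29.85233979 153.12149325]
[(178, [-0.7, 143.2], 0.057), (180, [-0.7, 144.9], 0.0581), (182, [-0.7, 146.5], 0.0592), (184, [-0.7, 148.2], 0.0591), (186, [-0.7, 152.2], 0.0403), (188, [-0.7, 153.1], 0.048), (190, [-0.7, 154.6], 0.0503), (192, [-0.7, 156.5], 0.0495), (194, [-0.7, 158.2], 0.0504), (196, [-0.7, 160.0], 0.0507), (198, [-0.7, 161.9], 0.0498)]
the job is handed in; nothing more can be done
```

The job is handed in at about 23 s. The cork sheet is home over the lower stone, and the upper long stone lies on top of it between the posts.

- **Sheet:** I slid it out under roughly 5–10 N, with a brief peak of 21 N at first contact. I then pushed it from behind and held it against the end stop for about half a second at 5–8 N. In the last view its front edge was at rack y of about 152–153 mm (the stop face is at 153 mm), and it was centred within about 1 mm.
- **Upper stone:** I gripped it across its middle, lowered it in half-millimetre steps and released it. Contact force peaked at about 16 N. Its centre is about 1 mm off the middle line, it is about 4 mm short of the stop, its tilt is under 0.002 and its yaw matches the rack within the measurement.
- **Gripper:** It ended open and clear, well above the rack.

The scene and side cameras disagreed with each other by 5–8 mm in sideways position. I averaged them and relied on the wrist view, which agreed with where the fingers actually made contact. I never measured the bystanders or the lower stone after the moves; I saw no sign of contact with any of them, and the bowl and short stone in the last view look undisturbed.

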